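Read the clay coyote's tag with the contact wand

ROBOT

A 6-joint arm with a two-finger parallel gripper is mounted at the origin on the work surface. World frame = base frame: x ahead of the robot, y to its left, z up, the work surface at z = 0. Lengths are in mm, angles in rad, forces in N, time in s.
With the tool pointing down it reaches from about 275 to 975 mm from the base axis. Payload 8.4 kg.
Tool frame: the origin (TCP) lies on the front face of the gripper's body, between the roots of the fingers; the fingertips stand 88 mm ahead of it and the grasp point (between the pads) lies 69 mm ahead of it; z points along the fingers, y is the line along which they close (so a half turn about z gives the same grasp; the last joint's range is limited). The gripper opens to 92 mm and grips with 3 to 60 N. Pads are 20 mm wide; open, the fingers measure 128 mm over their backs; the gripper's body (75 mm by 189 mm) begins 69 mm behind the grasp point.
Start: joints at [1.297, 0.353, 1.633, -0, 1.155, -0.002], TCP at [167.79, 602.059, 302.683] pointing down, gripper open.
Joint ranges: [-2.63, 2.63], [-0.92, 2.1], [0.06, 2.66], [-1.3, 4.44], [0, 2.69], [-3.02, 3.02]. Speed limits (rad/s): [2.22, 2.22, 2.79, 3.14, 3.14, 3.14].

INTERFACE

Orientations are given as a unit quaternion [w, x, y, z].
In Python, from plant import observe, viewer, hand_in gives the robot as it stands.
- The arm moves only by the tool apply_moves, never from a script. Its argument "deltas" is a list that holds one entry, the list of rows, each a list of 7 numbers: the finger opening in mm, from 0 to 91.9, then the shift along the tool's x, y, z scaled (see below), then the turn, a rotation vector about the tool's x, y, z scaled (see below). A call has 1 to 5 rows; each row is the pose to reach, as a shift and turn from the pose commanded when the call began, along the tool's axes at that moment, turning the shorter way round; what a row does not reach only later rows make up. The controller multiplies each number of a shift by 0.15 m and each number of a turn by pi rad. A row lasts 1/12 s, in which the tool goes at most 41.7 mm and 7.16 degrees, less where a joint would pass 70% of its speed; a pose out of reach is approached as far as the arm can. A call with a number of a shift or a turn outside -1 to 1 is refused whole. A call with a gripper value outside its range is refused whole. The fingers move at their own pace and stop on an object; "squeeze" is the grip in N (left out, the last holds). Time passes only in rows, so rows that repeat a pose let the fingers close. It gives the time, the measured TCP pose, the force, the opening and the grip force at its end, in the units of the state.
- observe(): the state, without advancing time (a new reading comes with each control period).
- viewer.snapshot(name): name is "scene" or "top"; returns (picture, depth): 384x512x3 uint8, red, green, blue; 384x512 float32, mm along the optical axis (not along the pixel's ray), 0 where there is no reading.
- viewer.calibration(name): a dict with "K" (3x3 intrinsics, pixels), "cam_to_world" (4x4, takes a point from camera to world coordinates). Camera axes: x right, y down, z forward; pixel columns grow to the right and rows downward; lengths in mm; the calibration is good to about 2 mm. A picture is of the moment at which its call begins. calibration takes no time and is no camera call.
- hand_in(): hands the job in; it is judged then, once.
Trained networks look in the newest picture that a camera, given by its name, has taken for a name from the list of things; names that differ only in an ending like _2 or _b are one class to them, and where a whole thing is asked for, a point or a joint stands for the part that bears it (a point fixed in the world has none). Each returns a list of dicts, best first, with "score" (0 to 1); they miss things now and then, are a little off and sometimes report something else, mostly with a low value. They report only what shows in the picture. A call takes as long as a camera call. They do not tell look-alikes from the thing itself.
- viewer.spot_in(target, camera): "extent" ([left, top, width, height] in pixels, round what is visible of it).
- viewer.masks_of(target, camera): "mask" (384x512 bool, what is visible of it) and "extent" ([left, top, width, height] in pixels, round what is visible of it).
- viewer.mark_of(target, camera): "point" ([column, row] in pixels: a listed point, or the origin of a listed thing).
The state is a dict: "time": time; "qpos": joint angles; "dq": joint speeds; "joint_efforts": joint torques, N m; "tcp_pos": TCP position; "tool_rot": TCP orientation; "contact_force": force on the tool from outside, world axes, zero at the start; "ft_torque": the same for the moment, N m; "width": finger opening in mm; "grasp_force": force on a finger pad.
Only numpy, scipy, OpenCV 4.12 (cv2) and the standard library are available. Lean on these libraries where they do the work, as an engineer would, in place of code of your own. Each camera call takes 0.05 s, during which the arm holds its last target. There are 200 camera calls.

TASK

Slip the tag reader out sideways through the open side of its spring clip without forcing the clip, then press its rubber nose squarely and lightly on the middle of the clay coyote's tag and hold it still there for about two seconds so it reads. Then lay the reader in the open V-shaped rest and let go. Read only the coyote's tag, and leave everything else standing where it is.

Things in the scene. Friction and masses are not known exactly. Their poses are not given: they have to be found in the camera images.
- reader: the tag reader, a straight round wand 187 mm long, about 0.2 kg. Origin on its axis in the middle of the handle, about its centre of mass; x axis from nose to tail (nose towards -x). Grey handle 32 mm in diameter from x -65 to +65 mm. May be turned about its own axis. Starts lying level in the clip; its middle can be gripped from above, fingers across
- reader_tip (a point): tip of the reader's rubber half-ball nose (radius 12 mm), on the wand's axis, 102 mm from the origin. Axes as the reader's. Behind the nose the black head, 42 mm in diameter, runs from x -92 to -64 mm (flared at both ends)
- reader_tail (a point): tail end of the reader, on its axis, 85 mm from the origin; the black tail cap, 40 mm in diameter, runs from x +65 to +85 mm. Axes as the reader's
- clip: fixed dark stand with two C-shaped steel jaws, each 12 mm long, at x -55 and +55 mm. Origin on the table under the reader's axis, which starts 60 mm above it along x; z up. Base 150 x 80 x 12 mm. Each jaw: rigid floor, top 44 mm high; rigid back wall on the -y side; rigid upper arm 79 to 87 mm high reaching to y +14 mm. Between the jaws the handle is free on all sides
- clip_mouth (a point): middle of the clip's open side, at y +17, z 60 mm in the clip's frame (same axes). Only a sprung lip (round, radius 5 mm, top 51 mm high) in each jaw bars the way here; it sinks when the reader is pushed level to +y with about 5 to 15 N. No way out upward (3 mm play) or lengthwise (head and cap are too thick). The handle is clear of the jaws 40 mm to +y
- coyote: seated brown clay coyote, ears pricked and snout raised, on a fixed wooden plinth (95 x 95 x 22 mm); its ears reach about 157 mm above the origin. Origin under the plinth; z up; its tag is on the +x side
- coyote_tag (a point): middle of the coyote's paper tag at its nominal depth: barred card, 56 x 58 mm, framed by two low wooden side walls (15 mm behind this point). z axis: the way the tag faces, outward on the plinth's +x side and 35 degrees above level; y level, x down the slope. The card's true face lies up to 18 mm before or behind this point along z: find it by touch
- tag_front (a point): point 40 mm straight in front of the coyote's tag point, along its z axis (same axes). The card is backed by a springy pad that yields 1 mm for each 2 N, at most 6 mm. The reader reads when pushed on it with 2 to 9 N, best about 5 N, and must be held so without moving
- lamb: clay nativity lamb on a like fixed plinth, 110 mm high in all, with a like tag that must not be pressed. Origin and axes as the coyote's
- bell: glossy clay bell with a loop handle on a like fixed plinth, 117 mm high in all, with a like tag that must not be pressed. Origin and axes as the coyote's
- tray: fixed mesquite tray on its drawer box; carries the three plinths in a row along its y. 270 x 410 mm, top 68 mm high, rim to 78 mm. Origin on the table under its centre. The three figures change places from start to start
- rest: fixed wooden stand with two upright 90-degree V blocks, each 12 mm long, at x -45 and +45 mm; V mouths 48 mm wide across y, tips about 56 to 62 mm high; nothing between the blocks above the base (130 x 60 x 12 mm). Origin on the table under its centre; x along the trough, z up
- rest_axis (a point): where the reader's origin belongs when it lies in both Vs: 55 mm above the rest's origin, same axes. The handle then has about 13 mm of play along x either way before head or cap meets a V. Nose may point either way along x
- egg0: speckled clay egg with a flat foot, 45 mm wide, 60 mm tall, standing loose on the tray behind the figures; origin under its foot
- egg1: a second such egg on the tray
- egg2: a third such egg, on the counter just beyond the rest
- mug: loose clay mug, 76 mm wide, 85 mm high; origin under it
- paste_jar: loose jar, 70 mm wide, 100 mm high; origin under it
- dish: loose clay bowl, 120 mm wide, 40 mm high; origin under it
There are look-alikes about, which are no part of the job. What is shaped like the rest but blue or yellow is not meant.

How it is judged:
By the outcome, as a careful person would: the job done as asked, in the order asked, and still so for the second after the job is handed in, with the robot touching nothing.
It also fails if it takes over 59 s, if anything falls off the work surface, if the arm or the gripper's body presses on something with over 40 N, if the wrist force passes 120 N, or if a joint passes its speed limit or range.

## Working session

There is one attempt and no reset: what is moved stays moved. The work goes in short steps, Python scripts to look and compute and a tool call to move; the robot and the scene stay as the last step left them, time stands still between calls to the robot, and variables do not carry over. Pictures are saved under pics/ and viewed, at most 10 in all, crops included, and the job is handed in when it is done.

Besides the shell and the picture viewer there is one more tool, called after ">>>" as a command line: name --argument value ..., lists and objects as JSON in quotes. apply_moves: Moves the arm, as the interface text tells. Shifts and turns lie within -1 to 1; 1 stands for 0.15 m of shift or pi rad of turn. Its arguments: {"type":"object","properties":{"deltas":{"type":"array"},"squeeze":{"type":"number"}},"required":["deltas"]}

```bash
mkdir -p pics; ls
python3 - <<'E'
from plant import observe, viewer
import cv2, numpy as np, pickle
s=observe(); print(s)
d={}
for c in("scene","top"):
    p,z=viewer.snapshot(c); k=viewer.calibration(c); d[c]=(p,z,k)
    cv2.imwrite(f"pics/{c}0.png",p[:,:,::-1]); print(c,k)
    K=np.array(k["K"]);T=np.array(k["cam_to_world"])
    for t in["reader","reader_tip","reader_tail","clip","clip_mouth","coyote","coyote_tag","tag_front","lamb","bell","tray","rest","rest_axis","egg0","mug","paste_jar","dish"]:
        for r in viewer.mark_of(t,c)[:3]:
            u,v=r["point"]; ui,vi=int(np.clip(u,0,511)),int(np.clip(v,0,383)); zz=z[vi,ui]
            w=T@np.r_[np.linalg.inv(K)@[u,v,1]*zz,1]
            print(t,round(r["score"],2),[round(u),round(v)],w[:3].round())
pickle.dump(d,open("d0.pkl","wb"))
E
```

```text
pics
{'time': 0.0, 'qpos': array([ 1.29657887e+00,  3.53681531e-01,  1.63413205e+00, -2.21800084e-05,
        1.15521323e+00, -2.38265302e-03]), 'dq': array([-0.00047775,  0.00150517,  0.0016327 , -0.0009866 , -0.00170526,
       -0.00028894]), 'joint_efforts': array([ 2.14201151e-03, -5.93844903e+01, -3.34213006e+01,  6.98986952e-02,
        2.31571047e-02, -8.84938527e-05]), 'tcp_pos': array([167.70424375, 601.68631137, 301.94365796]), 'tool_rot': array([-8.88104694e-05,  1.35494832e-01,  9.90777794e-01, -7.11632038e-04]), 'contact_force': array([ 0.08091315,  1.21161494, -0.35098037]), 'ft_torque': array([-0.00411758, -0.00844859,  0.0247374 ]), 'grasp_force': 0.0, 'width': 91.72445969327423}
scene {'K': array([[460.42816933,   0.        , 249.10796277],
       [  0.        , 460.42816933, 193.14521364],
       [  0.        ,   0.        ,   1.        ]]), 'cam_to_world': array([[-4.87266136e-01,  4.65654959e-01, -7.38740260e-01,
         1.40611951e+03],
       [ 8.73209211e-01,  2.51295243e-01, -4.17560025e-01,
         4.25553836e+02],
       [-8.79698311e-03, -8.48537659e-01, 
[... 2270 characters left out ...]
 3.]
tag_front 0.62 [187, 180] [597. 191.  70.]
tag_front 0.28 [166, 240] [384. 235. 126.]
lamb 0.59 [224, 214] [471.  49. 169.]
bell 0.74 [189, 212] [470. 161. 167.]
bell 0.71 [152, 208] [486. 291. 126.]
tray 0.87 [190, 213] [469. 159. 156.]
rest 0.9 [293, 216] [ 500. -186.    7.]
rest 0.85 [363, 264] [ 342. -431.   13.]
rest 0.61 [313, 268] [ 318. -259.   10.]
rest_axis 0.83 [313, 269] [ 317. -259.   18.]
rest_axis 0.79 [369, 261] [ 351. -452.   14.]
rest_axis 0.62 [298, 215] [ 504. -203.    9.]
egg0 0.61 [162, 238] [389. 247. 124.]
egg0 0.61 [294, 168] [ 665. -181.   46.]
egg0 0.49 [206, 236] [402. 107. 128.]
paste_jar 0.58 [255, 146] [725. -38. 101.]
dish 0.63 [204, 152] [725. 148.   9.]
```

Run:
```python
import cv2,pickle
d=pickle.load(open("d0.pkl","rb"))
a=d["scene"][0][:,:,::-1]; b=d["top"][0][:,:,::-1]
cv2.imwrite("pics/s_a.png",cv2.resize(a[120:340,100:440],(800,518),interpolation=3))
cv2.imwrite("pics/t_a.png",cv2.resize(b[120:300,130:400],(800,533),interpolation=3))
```

```text
(no output)
```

View pics/s_a.png

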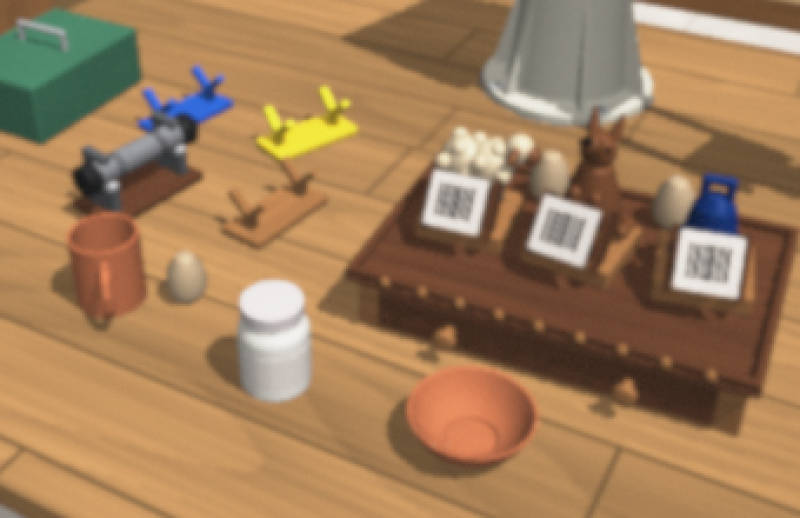

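View pics/t_a.png

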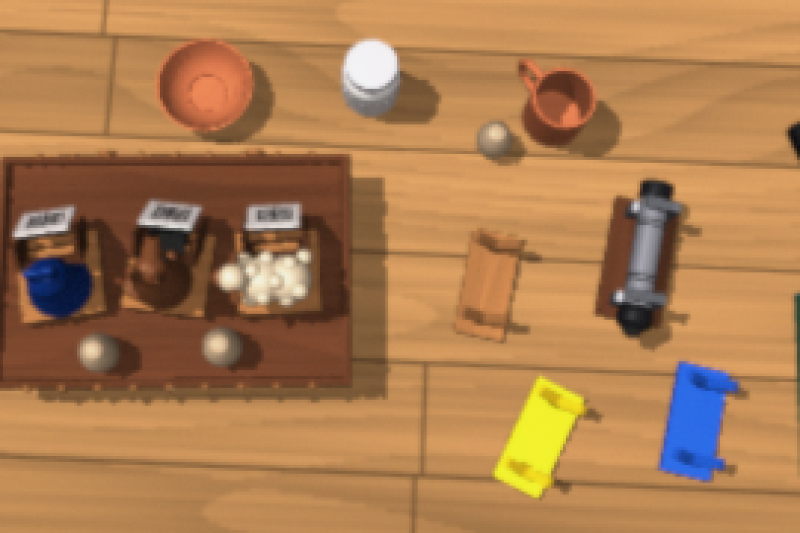

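The scene crop shows the reader in its clip at about (159,182) full-frame. The wooden rest is at (228,208), with yellow (231,172) and blue (178,160) look-alikes. The coyote is in the middle of the tray with its tag at (339,217); the lamb's tag is at (295,205) and the bell's at (401,232). The top crop agrees: reader (348,209), rest (293,216), coyote tag (188,193), and the reader's nose points towards the robot.

Candidates for the rest are wood (293,216), yellow (313,268) and blue (363,264), so I choose wood. For the tag they are lamb, coyote and bell, so I choose the middle one, under the eared brown figure.

```bash
cat > h.py <<'E'
import numpy as np
def cloud(z,k):
    K=np.array(k["K"]);T=np.array(k["cam_to_world"])
    v,u=np.mgrid[:384,:512]; P=np.stack([(u-K[0,2])/K[0,0]*z,(v-K[1,2])/K[1,1]*z,z],-1)
    return P@T[:3,:3].T+T[:3,3]
E
python3 - <<'E'
import pickle,numpy as np,cv2
from h import cloud
np.set_printoptions(suppress=True,precision=1)
d=pickle.load(open("d0.pkl","rb"))
def line(P):
    c=P.mean(0);_,s,vt=np.linalg.svd(P-c,full_matrices=False);a=vt[0]*np.sign(vt[0][0]);return c,a
for c in d:
    p,z,k=d[c];W=cloud(z,k);hsv=cv2.cvtColor(p,cv2.COLOR_RGB2HSV);X,Y,Z=W[...,0],W[...,1],W[...,2];ok=z>0
    print("==",c,"table z",np.median(Z[ok&(abs(X-640)<40)&(abs(Y+60)<30)]))
    # reader region: 
    m=ok&(X>410)&(X<650)&(Y>-420)&(Y<-310)&(Z>45)
    P=W[m];print("reader region n",len(P),P.min(0),P.max(0)); cc,a=line(P[(P[:,2]<100)]);print(cc,a)
    for x in range(430,650,10):
        q=P[(P[:,0]>=x)&(P[:,0]<x+10)]
        if len(q):print(x,len(q),"zmax %.0f y %.0f..%.0f"%(np.percentile(q[:,2],95),q[:,1].min(),q[:,1].max()),end=' | ')
    print()
    # clip base
    m=ok&(X>410)&(X<650)&(Y>-440)&(Y<-300)&(Z>8)&(Z<17)
    r=cv2.minAreaRect(W[m][:,:2].astype(np.float32));print("clip base",r)
    m=ok&(X>400)&(X<600)&(Y>-270)&(Y<-130)&(Z>7)&(Z<18)&(hsv[...,1]>60)
    Q=W[m];print("rest base",len(Q),cv2.minAreaRect(Q[:,:2].astype(np.float32)),Q.mean(0))
    m=ok&(X>400)&(X<600)&(Y>-270)&(Y<-130)&(Z>40)&(Z<75)
    Q=W[m];print("rest tips",len(Q),Q.min(0),Q.max(0));
    for h in(0,1):
        q=Q[(Q[:,0]>np.median(Q[:,0]))==h]
        if len(q): print(q.mean(0),q.min(0),q.max(0))
    # tags
    wh=ok&(Z>85)&(Z<165)&(hsv[...,1]<40)&(hsv[...,2]>150)&(X>500)&(X<600)
    n,l,s,ce=cv2.connectedComponentsWithStats(wh.astype(np.uint8))
    for i in range(1,n):
        if s[i,4]<60: continue
        mm=cv2.morphologyEx((l==i).astype(np.uint8),cv2.MORPH_CLOSE,np.ones((9,9)))
        mm=cv2.erode(mm,np.ones((3,3)))>0
        Q=W[mm&ok];cc=Q.mean(0);_,_,vt=np.linalg.svd(Q-cc,full_matrices=False);nn=vt[2]*np.sign(vt[2][2])
        r=np.median((Q-cc)@nn)
        print("tag",s[i],cc,"n",nn.round(3),"elev",np.degrees(np.arcsin(nn[2])),"yaw",np.degrees(np.arctan2(nn[1],nn[0])),"rms",np.std((Q-cc)@nn))
    m=ok&(X>380)&(X<560)&(Y>100)&(Y<230)&(Z>190)
    Q=W[m];print("ears",len(Q),Q.min(0) if len(Q) else 0,Q.max(0) if len(Q) else 0)
    m=ok&(X>440)&(X<520)&(Y>100)&(Y<230)&(Z>84)&(Z<96); Q=W[m]
    print("plinth",len(Q),cv2.minAreaRect(Q[:,:2].astype(np.float32)))
    m=ok&(X>640)&(X<760)&(Y>-270)&(Y<-150)&(Z>15);Q=W[m];print("mug/egg",Q.min(0),Q.max(0))
E
```

```text
== scene table z -0.668513874217183
reader region n 801 [ 443.7 -405.4   45.6] [ 628.5 -331.4   88.7]
[ 548.2 -360.9   68.1] [ 1.  -0.2 -0. ]
440 4 zmax 69 y -348..-341 | 450 13 zmax 80 y -360..-333 | 460 34 zmax 80 y -363..-331 | 470 54 zmax 82 y -385..-331 | 480 68 zmax 87 y -386..-334 | 490 55 zmax 86 y -376..-333 | 500 32 zmax 75 y -366..-342 | 510 36 zmax 75 y -369..-342 | 520 34 zmax 75 y -373..-346 | 530 33 zmax 76 y -375..-347 | 540 31 zmax 75 y -371..-351 | 550 34 zmax 76 y -375..-351 | 560 34 zmax 75 y -378..-352 | 570 34 zmax 76 y -379..-355 | 580 36 zmax 86 y -401..-357 | 590 91 zmax 87 y -405..-354 | 600 38 zmax 85 y -389..-355 | 610 49 zmax 78 y -397..-358 | 620 91 zmax 77 y -398..-359 | 
clip base ((541.4598999023438, -366.9139709472656), (82.31813049316406, 153.94918823242188), 75.375732421875)
rest base 480 ((505.8388977050781, -189.13369750976562), (62.82331466674805, 130.3134002685547), 82.0758285522461) [ 508.5 -184.6   11. ]
rest tips 116 [ 449.  -226.2   40.2] [ 559.6 -152.3   56.7]
[ 465.7 -187.6   48.3] [ 449.  -217.6   40.3] [ 539.4 -152.3   55.8]
[ 549.4 -19
[... 1762 characters left out ...]
466.4 -154.    59.9]
[ 543.2 -197.1   50.5] [ 466.7 -226.4   40.3] [ 555.  -157.8   57.4]
tag [177 188  21  10  74] [535.5 178.2 144.2] n [ 0.8 -0.1  0.6] elev 34.6014475963284 yaw -3.909141454074908 rms 0.7518052848620201
tag [213 189  18   9  80] [544.6  61.6 136.1] n [0.8 0.1 0.6] elev 34.56954017982939 yaw 5.744018935548332 rms 0.8944261752686401
tag [135 190  20  10  80] [526.  314.8 136.7] n [0.8 0.2 0.6] elev 34.650558489606745 yaw 11.152989958180646 rms 0.8853690176231223
ears 169 [451.6 165.1 190.1] [508.6 199.3 230. ]
plinth 178 ((479.7110900878906, 164.7941436767578), (79.40269470214844, 129.14149475097656), 0.2904432713985443)
mug/egg [ 655.8 -270.    15.8] [ 759.8 -171.9   89.9]
```

Run:
```python
import pickle,numpy as np,cv2
from scipy.optimize import least_squares
from h import cloud
np.set_printoptions(suppress=True,precision=2)
d=pickle.load(open("d0.pkl","rb"))
for c in d:
    p,z,k=d[c];W=cloud(z,k);hsv=cv2.cvtColor(p,cv2.COLOR_RGB2HSV);ok=z>0;X,Y,Z=W[...,0],W[...,1],W[...,2]
    P=W[ok&(X>502)&(X<575)&(Y>-395)&(Y<-335)&(Z>52)&(Z<90)]
    def f(q):
        a=np.array([1,q[1],q[3]]);a/=np.linalg.norm(a);v=P-[540,q[0],q[2]];return np.linalg.norm(v-np.outer(v@a,a),axis=1)-16
    r=least_squares(f,[-365,-.15,60,0],loss="soft_l1");print(c,"reader y@540,slope,z,slope",r.x,"yaw",np.degrees(np.arctan(r.x[1])),np.std(r.fun))
    a=np.array([1,r.x[1]])/np.hypot(1,r.x[1])
    Q=W[ok&(X>410)&(X<650)&(Y>-420)&(Y<-310)&(Z>77)]; t=(Q[:,:2]-[540,r.x[0]])@a
    hi=Q[:,2]>(83 if c=="scene" else 87); print("jaws t",[(t[hi&(t<0)].min(),t[hi&(t<0)].max()),(t[hi&(t>0)].min(),t[hi&(t>0)].max())])
    Q=W[ok&(X>410)&(X<650)&(Y>-420)&(Y<-310)&(Z>50)&(hsv[...,2]<60)];t=(Q[:,:2]-[540,r.x[0]])@a;print("ends",t.min(),t.max())
    # rest
    m=ok&(X>420)&(X<590)&(Y>-245)&(Y<-130)&(Z>8)&(Z<17)
    n,l,s,_=cv2.connectedComponentsWithStats(m.astype(np.uint8));i=1+np.argmax(s[1:,4])
    print("rest",s[i],cv2.minAreaRect(W[l==i][:,:2].astype(np.float32)))
    Q=W[ok&(X>420)&(X<590)&(Y>-245)&(Y<-130)&(Z>30)&(Z<75)]; g=Q[:,0]>503
    for h in(0,1):
        q=Q[g==h];print("block",len(q),np.percentile(q,[3,50,97],axis=0).tolist())
s=d["scene"][0][:,:,::-1][140:230,110:270]; t=d["top"][0][:,:,::-1][170:250,270:390]
cv2.imwrite("pics/crop.png",np.vstack([cv2.resize(s,(520,292),interpolation=2),cv2.resize(t,(520,300),interpolation=2)]))
```

```text
scene reader y@540,slope,z,slope [-367.11   -0.16   58.85    0.  ] yaw -9.166772090817382 1.842928654409945
jaws t [(np.float64(-61.06013264958402), np.float64(-46.432061964409556)), (np.float64(45.62472600647095), np.float64(62.741214498996996))]
ends -82.67449385116439 87.45191125376917
rest [195 198  45  27 452] ((505.8365478515625, -189.24789428710938), (62.77296447753906, 130.32228088378906), 82.25330352783203)
block 86 [[450.26504751877377, -208.18222484647762, 31.1239193882204], [460.9757965386623, -190.39944954849096, 42.685358981149705], [468.802366342035, -155.29228099938246, 55.22520025981704]]
block 95 [[539.4190746471802, -222.3482601632464, 31.46046517765539], [548.9853405348524, -204.5196911408873, 44.45320535431483], [557.9767287795697, -169.49382119350977, 54.05943326427693]]
top reader y@540,slope,z,slope [-368.54   -0.17   61.78   -0.  ] yaw -9.411650441416358 1.979131866393608
jaws t [(np.float64(-63.96517955138208), np.float64(-52.07259080791266)), (np.float64(45.17788038556825), np.float64(58.18454275994813))]
ends -99.95426445642846 79.1628548369357
rest [285 199  20  27 323] ((510.4637451171875, -192.24087524414062), (60.25524139404297, 89.44165802001953), 80.28998565673828)
block 66 [[447.62613296856324, -209.75378660944244, 34.24644989772114], [455.3365763199239, -187.3288863378211, 47.44888263556902], [463.6605993384703, -157.7547265369029, 58.7368013045308]]
block 69 [[536.1908419927945, -225.36098381685056, 32.79991709291603], [544.4020836129813, -199.7209882617566, 46.28666767579125], [553.5753121949763, -170.31529409967467, 57.32165533850256]]
```

View pics/crop.png

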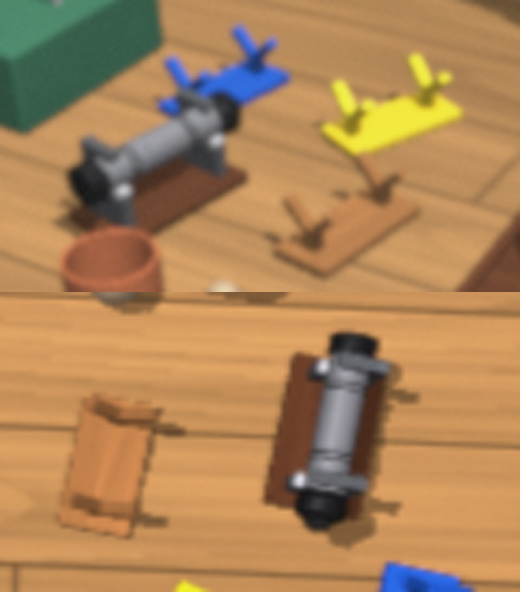

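The close crop shows the reader's head and nose at the robot-facing end. The jaws open to +y, towards the wooden rest, with the back walls on the -y side. The wood-coloured rest lies between clip and tray.

```bash
cat >> h.py <<'E'
from scipy.spatial.transform import Rotation as Ro
def R0(yaw,pitch=0): # reader x axis at yaw (deg), raised by pitch; tool x = -reader x
    y,p=np.radians([yaw,pitch]);x=-np.array([np.cos(y)*np.cos(p),np.sin(y)*np.cos(p),np.sin(p)])
    yy=np.array([-np.sin(y),np.cos(y),0]);return np.c_[x,yy,np.cross(x,yy)]
def step(p,R,p2,R2):
    return np.r_[R.T@(np.array(p2)-p)/150,Ro.from_matrix(R.T@R2).as_rotvec()/np.pi].round(4)
def now(s):
    q=s["tool_rot"];return s["tcp_pos"],Ro.from_quat([q[1],q[2],q[3],q[0]]).as_matrix()
E
python3 - <<'E'
from plant import observe
from h import *
p,R=now(observe());T=R0(-9.3)
n=7;end=np.array([538.5,-367.5,200])
print(step(p,R,p,T))
for i in range(1): print(step(p,T,p+(end-p)/n,T), "total",step(p,R,p,R), T.T@(end-p))
E
```

```text
[ 0.      0.      0.     -0.      0.     -0.0349]
[-0.4976 -0.8542  0.0978  0.      0.      0.    ] total [0. 0. 0. 0. 0. 0.] [-522.51903923 -896.9059676   102.67525394]
```

>>> apply_moves --deltas '[[[91, 0, 0, 0, 0, 0, -0.035], [91, 0, 0, 0, 0, 0, -0.035]]]'

```text
time: 1.97
tcp_pos: [167.8, 602.0, 302.7]
tool_rot: [0.0, 0.078, 0.997, -0.0]
contact_force: [0.4, 0.5, -0.1]
width: 90.9
grasp_force: 0.0
```

>>> apply_moves --deltas '[[[91, -0.12, -0.2, 0, 0, 0, 0], [91, -0.3, -0.5, 0, 0, 0, 0], [91, -0.4, -0.7, 0, 0, 0, 0], [91, -0.5, -0.85, 0, 0, 0, 0], [91, -0.5, -0.85, 0, 0, 0, 0]]]'

```text
time: 2.38
tcp_pos: [222.2, 459.6, 302.5]
tool_rot: [0.0, 0.083, 0.997, -0.001]
contact_force: [-0.0, 0.3, -0.3]
width: 90.8
grasp_force: 0.0
```

>>> apply_moves --deltas '[[[91, -0.12, -0.2, 0, 0, 0, 0], [91, -0.3, -0.5, 0, 0, 0, 0], [91, -0.4, -0.7, 0, 0, 0, 0], [91, -0.5, -0.85, 0, 0, 0, 0], [91, -0.5, -0.85, 0, 0, 0, 0]]]'

```text
time: 2.8
tcp_pos: [275.5, 322.7, 302.7]
tool_rot: [0.0, 0.083, 0.997, -0.001]
contact_force: [0.1, -0.3, 0.2]
width: 90.8
grasp_force: 0.0
```

>>> apply_moves --deltas '[[[91, -0.12, -0.2, 0, 0, 0, 0], [91, -0.3, -0.5, 0, 0, 0, 0], [91, -0.4, -0.7, 0, 0, 0, 0], [91, -0.5, -0.85, 0, 0, 0, 0], [91, -0.5, -0.85, 0, 0, 0, 0]]]'

```text
time: 3.22
tcp_pos: [329.7, 185.5, 303.0]
tool_rot: [0.001, 0.084, 0.997, -0.0]
contact_force: [-0.5, 0.5, 0.2]
width: 91.0
grasp_force: 0.0
```

>>> apply_moves --deltas '[[[91, -0.12, -0.2, 0, 0, 0, 0], [91, -0.3, -0.5, 0, 0, 0, 0], [91, -0.4, -0.7, 0, 0, 0, 0], [91, -0.5, -0.85, 0, 0, 0, 0], [91, -0.5, -0.85, 0, 0, 0, 0]]]'

```text
time: 3.63
tcp_pos: [384.1, 47.8, 303.2]
tool_rot: [0.001, 0.083, 0.997, -0.0]
contact_force: [0.6, 0.8, 0.1]
width: 91.0
grasp_force: 0.0
```

>>> apply_moves --deltas '[[[91, -0.12, -0.2, 0, 0, 0, 0], [91, -0.3, -0.5, 0, 0, 0, 0], [91, -0.4, -0.7, 0, 0, 0, 0], [91, -0.5, -0.85, 0, 0, 0, 0], [91, -0.5, -0.85, 0, 0, 0, 0]]]'

```text
time: 4.05
tcp_pos: [438.2, -90.1, 303.1]
tool_rot: [0.001, 0.083, 0.997, -0.0]
contact_force: [-0.7, 0.9, 0.6]
width: 91.2
grasp_force: 0.0
```

Run:
```python
from plant import observe
from h import *
s=observe();p,R=now(s);T=R0(-9.3)
print(s["time"],p.round(1),s["qpos"].round(2),step(p,R,[538.5,-367.5,200],T),step(p,R,[538.5,-367.5,130.5],T))
```

```text
4.05 [438.2 -90.1 303.1] [-0.21  0.07  2.   -0.    1.07 -1.61] [-9.6310e-01 -1.7129e+00  6.9140e-01 -2.0000e-04  9.0000e-04 -1.2000e-03] [-9.6170e-01 -1.7125e+00  1.1547e+00 -2.0000e-04  9.0000e-04 -1.2000e-03]
```

>>> apply_moves --deltas '[[[91, -0.12, -0.2, 0, 0, 0, 0], [91, -0.3, -0.5, 0, 0, 0, 0], [91, -0.4, -0.7, 0, 0, 0, 0], [91, -0.48, -0.86, 0, 0, 0, 0], [91, -0.48, -0.86, 0, 0, 0, 0]]]'

```text
time: 4.47
tcp_pos: [488.3, -229.1, 302.7]
tool_rot: [0.001, 0.083, 0.997, -0.001]
contact_force: [-0.4, -0.1, 0.0]
width: 91.3
grasp_force: 0.0
```

>>> apply_moves --deltas '[[[91, -0.12, -0.2, 0.1, 0, 0, 0], [91, -0.3, -0.5, 0.3, 0, 0, 0], [91, -0.42, -0.75, 0.5, 0, 0, 0], [91, -0.48, -0.85, 0.69, 0, 0, 0], [91, -0.48, -0.85, 0.69, 0, 0, 0]]]'

```text
time: 4.88
tcp_pos: [537.3, -364.0, 195.6]
tool_rot: [-0.001, 0.082, 0.997, 0.001]
contact_force: [-0.8, 1.1, 0.7]
width: 91.2
grasp_force: 0.0
```

Run:
```python
from plant import observe,viewer
import cv2
from h import *
s=observe();p,R=now(s);T=R0(-9.3)
print(s["time"],p.round(1),step(p,R,[538.5,-367.5,130.5],T))
a,_=viewer.snapshot("scene");b,_=viewer.snapshot("top")
cv2.imwrite("pics/c2.png",np.vstack([cv2.resize(a[90:230,90:270,::-1],(386,300)),cv2.resize(b[150:260,290:400,::-1],(386,300)) ]))
```

```text
4.8833 [ 537.3 -364.   195.6] [-1.250e-02 -2.230e-02  4.339e-01  4.000e-04 -5.000e-04 -5.000e-04]
```

View pics/c2.png

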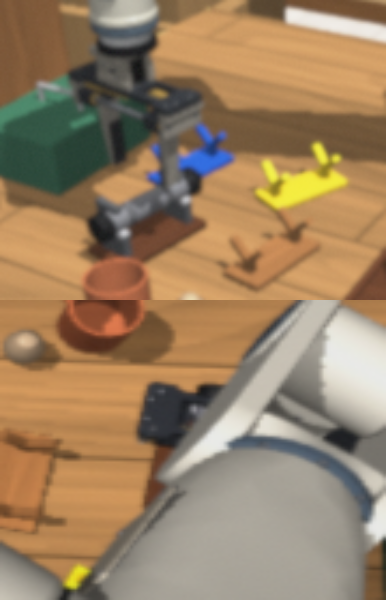

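The view shows the open fingers straddling the handle between the two jaws, clear of both the clip and the green box. I'm going down.

>>> apply_moves --deltas '[[[91, 0, 0, 0.15, 0, 0, 0], [91, 0, 0, 0.3, 0, 0, 0], [91, 0, 0, 0.4, 0, 0, 0], [91, 0, 0, 0.46, 0, 0, 0], [91, 0, 0, 0.46, 0, 0, 0]]]'

```text
time: 5.4
tcp_pos: [536.0, -361.6, 129.4]
tool_rot: [-0.001, 0.081, 0.997, 0.001]
contact_force: [-0.5, 1.0, 0.8]
width: 91.2
grasp_force: 0.0
```

Run:
```python
from plant import observe
from h import *
s=observe();p,R=now(s);T=R0(-9.3)
print(s["time"],p.round(1),s["contact_force"],step(p,R,[538.5,-367.5,129.5],T))
```

```text
5.4 [ 536.  -361.6  129.4] [-0.50503571  0.99483675  0.78105027] [-0.0225 -0.0364 -0.0008  0.0004 -0.0006  0.0003]
```

>>> apply_moves --deltas '[[[91, -0.02, -0.036, 0, 0, 0, 0], [91, -0.02, -0.036, 0, 0, 0, 0], [40, -0.02, -0.036, 0, 0, 0, 0], [25, -0.02, -0.036, 0, 0, 0, 0], [25, -0.02, -0.036, 0, 0, 0, 0]]]' --squeeze 6

```text
time: 5.82
tcp_pos: [538.3, -369.9, 131.0]
tool_rot: [0.0, 0.081, 0.997, -0.0]
contact_force: [-0.8, -0.4, 0.0]
width: 73.0
grasp_force: 0.0
```

>>> apply_moves --deltas '[[[25, 0, 0, 0, 0, 0, 0], [25, 0, 0, 0, 0, 0, 0], [25, 0, 0, 0, 0, 0, 0], [25, 0, 0, 0, 0, 0, 0]]]'

```text
time: 6.15
tcp_pos: [538.0, -369.7, 130.2]
tool_rot: [-0.0, 0.081, 0.997, 0.0]
contact_force: [0.1, -0.6, -0.1]
width: 46.4
grasp_force: 0.0
```

>>> apply_moves --deltas '[[[25, 0, 0.013, 0, 0, 0, 0], [25, 0, 0.013, 0, 0, 0, 0], [25, 0, 0.013, 0, 0, 0, 0], [25, 0, 0.013, 0, 0, 0, 0]]]'

```text
time: 6.48
tcp_pos: [538.3, -367.6, 130.1]
tool_rot: [-0.0, 0.081, 0.997, 0.0]
contact_force: [0.6, 2.2, 0.3]
width: 32.0
grasp_force: 6.0
```

>>> apply_moves --deltas '[[[25, 0, 0, 0, 0, 0, 0], [25, 0, 0, -0.007, 0, 0, 0], [25, 0, 0.02, -0.007, 0, 0, 0], [25, 0, 0.04, -0.007, 0, 0, 0], [25, 0, 0.06, -0.007, 0, 0, 0]]]' --squeeze 35

```text
time: 6.9
tcp_pos: [540.1, -361.0, 132.2]
tool_rot: [0.001, 0.08, 0.997, -0.002]
contact_force: [-3.7, -11.4, 4.2]
width: 30.9
grasp_force: 35.0
```

>>> apply_moves --deltas '[[[25, 0, 0.03, 0, 0, 0, 0], [25, 0, 0.06, 0, 0, 0, 0], [25, 0, 0.09, 0, 0, 0, 0]]]'

```text
time: 7.15
tcp_pos: [543.1, -347.2, 132.9]
tool_rot: [0.002, 0.081, 0.997, -0.002]
contact_force: [-1.3, -3.5, 7.2]
width: 30.7
grasp_force: 35.0
```

>>> apply_moves --deltas '[[[25, 0, 0.04, 0, 0, 0, 0], [25, 0, 0.1, 0, 0, 0, 0], [25, 0, 0.2, 0, 0, 0, 0], [25, 0, 0.3, 0, 0, 0, 0], [25, 0, 0.3, 0, 0, 0, 0]]]'

```text
time: 7.57
tcp_pos: [549.0, -297.6, 130.6]
tool_rot: [-0.001, 0.08, 0.997, 0.001]
contact_force: [-0.8, 0.3, -2.2]
width: 31.4
grasp_force: 35.0
```

Run:
```python
from plant import observe
from h import *
s=observe();p,R=now(s);T=R0(-9.3)
print(s["time"],p.round(1),s["contact_force"],T.T@(p-[538.5,-367.5,130]))
c=np.array([544.8,177.5,130.3])
for yaw in(-4.5,):
    Rt=R0(yaw,35);n=-Rt[:,0];g=c+n*(102+50);t=g-Rt[:,2]*69
    print("pre-tag tcp (nose 50mm off)",t.round(1), "n",n.round(3))
    up=np.r_[p[:2],300.]
    print(step(p,R,up,T)); print(step(up,T,np.r_[t[:2],300],T), step(t,T,t,Rt), t)
```

```text
7.5667 [ 549.  -297.6  130.6] [-0.80940911  0.3039297  -2.21272676] [ 0.89383789 70.63753894 -0.59745648]
pre-tag tcp (nose 50mm off) [629.5 170.8 274. ] n [ 0.817 -0.064  0.574]
[ 2.4000e-03  1.8000e-03 -1.1293e+00  5.0000e-04 -7.0000e-04  6.0000e-04]
[-0.0245  3.1688  0.      0.      0.      0.    ] [ 0.      0.      0.     -0.0081 -0.1943 -0.0258] [629.47251241 170.83612875 274.00510938]
```

>>> apply_moves --deltas '[[[25, 0, 0, -0.2, 0, 0, 0], [25, 0, 0, -0.4, 0, 0, 0], [25, 0, 0, -0.6, 0, 0, 0], [25, 0, 0, -0.8, 0, 0, 0], [25, 0, 0, -0.9, 0, 0, 0]]]'

```text
time: 7.98
tcp_pos: [550.2, -300.9, 269.7]
tool_rot: [0.002, 0.08, 0.997, -0.001]
contact_force: [1.5, -1.3, -1.8]
width: 31.2
grasp_force: 35.0
```

>>> apply_moves --deltas '[[[25, -0.02, 0.15, -0.05, 0, 0, 0], [25, -0.04, 0.32, -0.13, 0, 0, 0], [25, -0.06, 0.52, -0.23, 0, 0, 0], [25, -0.08, 0.7, -0.23, 0, 0, 0], [25, -0.09, 0.8, -0.23, 0, 0, 0]]]'

```text
time: 8.4
tcp_pos: [582.6, -182.0, 301.4]
tool_rot: [0.001, 0.08, 0.997, 0.0]
contact_force: [0.2, -0.3, -3.1]
width: 31.5
grasp_force: 35.0
```

>>> apply_moves --deltas '[[[25, -0.02, 0.18, 0, 0, 0, 0], [25, -0.04, 0.36, 0, 0, 0, 0], [25, -0.06, 0.54, 0, 0, 0, 0], [25, -0.08, 0.7, 0, 0, 0, 0], [25, -0.09, 0.8, 0, 0, 0, 0]]]'

```text
time: 8.82
tcp_pos: [614.6, -66.3, 299.9]
tool_rot: [-0.001, 0.08, 0.997, 0.0]
contact_force: [1.2, 0.1, -1.5]
width: 31.2
grasp_force: 35.0
```

>>> apply_moves --deltas '[[[25, -0.02, 0.18, 0, 0, 0, 0], [25, -0.04, 0.36, 0, 0, 0, 0], [25, -0.06, 0.54, 0, 0, 0, 0], [25, -0.08, 0.7, 0, 0, 0, 0], [25, -0.09, 0.8, 0, 0, 0, 0]]]'

```text
time: 9.23
tcp_pos: [647.4, 49.6, 300.1]
tool_rot: [-0.0, 0.08, 0.997, 0.0]
contact_force: [0.8, 0.6, -2.5]
width: 31.5
grasp_force: 35.0
```

>>> apply_moves --deltas '[[[25, -0.02, 0.18, 0, 0, 0, 0], [25, -0.04, 0.36, 0, 0, 0, 0], [25, -0.06, 0.54, 0, 0, 0, 0], [25, -0.08, 0.7, 0, 0, 0, 0], [25, -0.09, 0.78, 0, 0, 0, 0]]]'

```text
time: 9.65
tcp_pos: [679.7, 163.0, 300.1]
tool_rot: [-0.0, 0.08, 0.997, 0.0]
contact_force: [-0.2, -0.4, -1.3]
width: 31.2
grasp_force: 35.0
```

>>> apply_moves --deltas '[[[25, 0, 0, 0, -0.001, -0.03, -0.004], [25, 0, 0, 0, -0.003, -0.07, -0.01], [25, 0, 0, 0, -0.005, -0.11, -0.015], [25, 0, 0, 0, -0.007, -0.15, -0.02], [25, 0, 0, 0, -0.008, -0.185, -0.025]]]'

```text
time: 10.07
tcp_pos: [678.7, 160.6, 301.1]
tool_rot: [0.289, 0.038, 0.957, -0.01]
contact_force: [1.8, -2.5, -2.0]
width: 31.3
grasp_force: 35.0
```

```bash
cat > look.py <<'E'
from plant import observe,viewer
from h import *
import cv2,sys
s=observe();p,R=now(s);g=p+69*R[:,2]
print(s["time"],p.round(1),s["qpos"].round(2),"grasp",g.round(1),"tip est",(g+102*R[:,0]).round(1),"-x axis yaw/el",np.degrees(np.arctan2(-R[1,0],-R[0,0])),np.degrees(np.arcsin(-R[2,0])))
o={}
for c in("scene","top"):
    a,z=viewer.snapshot(c);W=cloud(z,viewer.calibration(c));o[c]=(a,z)
    # reader points: near predicted axis
    v=W-g;ax=-R[:,0];t=v@ax;rad=np.linalg.norm(v-t[...,None]*ax,axis=-1)
    m=(z>0)&(rad<32)&(t>-115)&(t<100)
    away=m&((t<-25)|(t>25))
    P=W[away]
    print(c,len(P),"t range",t[m].min().round(1),t[m].max().round(1))
    for lo,hi in((-66,-25),(-92,-66),(-110,-92),(25,62),(66,90)):
        q=away&(t>lo)&(t<hi)
        if q.sum()>4: print("  t",lo,hi,"n",q.sum(),"max rad",rad[q].max().round(1),"mean off",(v[q]@R).mean(0).round(1))
cv2.imwrite(sys.argv[1],np.hstack([cv2.resize(o["scene"][0][120:270,270:430,::-1],(400,375)),cv2.resize(o["top"][0][130:270,110:260,::-1],(400,375))]))
E
python3 look.py pics/l1.png
```

```text
10.0667 [678.7 160.6 301.1] [ 0.31  0.3   1.83 -0.44  0.51 -0.85] grasp [716.7 157.7 243.6] tip est [632.  164.5 187.2] -x axis yaw/el -4.559035103885936 33.603254836062284
scene 668 t range -85.6 89.4
  t -66 -25 n 43 max rad 21.5 mean off [59.9 14.4  2.3]
  t -92 -66 n 82 max rad 22.0 mean off [72.6 16.2  0.9]
  t 25 62 n 117 max rad 17.1 mean off [-41.7  11.6  -0.5]
  t 66 90 n 425 max rad 20.7 mean off [-84.1   2.    0.5]
top 262 t range -89.2 83.5
  t -92 -66 n 21 max rad 23.1 mean off [ 77.5 -19.5  -6.8]
  t 25 62 n 132 max rad 21.3 mean off [-44.1  -5.  -12.6]
  t 66 90 n 97 max rad 25.4 mean off [-76.5  -4.6 -13.3]
```

View pics/l1.png

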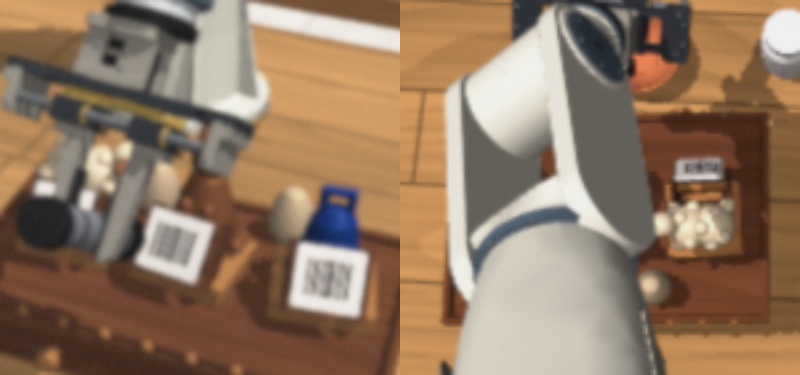

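The view shows the reader held nose-down. It sits right of the coyote's tag when seen from the camera, well short of it and clear of the neighbouring figures.

```bash
cat > tag.py <<'E'
from plant import observe
from h import *
import sys
s=observe();p,R=now(s);Rt=R0(-4.5,35);n=-Rt[:,0];c=np.array([544.8,177.5,130.3])
off=float(sys.argv[1]);t=c+n*(102+off)-Rt[:,2]*69
e=p+69*R[:,2]+102*R[:,0]-c
print(s["time"],"el",np.degrees(np.arcsin(-R[2,0])).round(2),"yaw",np.degrees(np.arctan2(-R[1,0],-R[0,0])).round(2),"tip rel card: n %.1f"%(e@n),"lateral",(e@Rt[:,1]).round(1),(e@Rt[:,2]).round(1),"F.n %.1f"%(s["contact_force"]@n),"step",step(p,R,t,Rt))
E
python3 tag.py 40
```

```text
10.1667 el 33.22 yaw -4.44 tip rel card: n 101.1 lateral -7.5 4.0 F.n -1.9 step [ 4.223e-01  4.900e-02 -3.470e-02 -5.000e-04 -9.900e-03  3.000e-04]
```

>>> apply_moves --deltas '[[[25, 0.1, 0.03, -0.02, 0, -0.01, 0], [25, 0.2, 0.05, -0.035, 0, -0.01, 0], [25, 0.3, 0.05, -0.035, 0, -0.01, 0], [25, 0.4, 0.05, -0.035, 0, -0.01, 0], [25, 0.4, 0.05, -0.035, 0, -0.01, 0]]]'

```text
time: 10.58
tcp_pos: [625.4, 171.3, 270.2]
tool_rot: [0.298, 0.04, 0.954, -0.013]
contact_force: [0.7, -1.0, -1.9]
width: 31.0
grasp_force: 35.0
```

>>> apply_moves --deltas '[[[25, 0, 0, 0, 0, 0, 0], [25, 0, 0, 0, 0, 0, 0]]]'

```text
time: 10.75
tcp_pos: [628.5, 172.4, 273.0]
tool_rot: [0.301, 0.039, 0.953, -0.012]
contact_force: [0.8, 1.1, -0.9]
width: 31.1
grasp_force: 35.0
```

```bash
python3 tag.py 22; python3 look.py pics/l2.png
```

```text
10.75 el 35.11 yaw -4.74 tip rel card: n 48.7 lateral 1.8 0.4 F.n 0.1 step [ 0.177  -0.0106 -0.0017 -0.0002  0.0006 -0.0011]
10.75 [628.5 172.4 273. ] [ 0.37  0.27  1.96 -0.64  0.43 -0.6 ] grasp [668.1 169.2 216.6] tip est [584.9 176.1 157.9] -x axis yaw/el -4.741285217634375 35.11277051373223
scene 579 t range -86.3 89.6
  t -66 -25 n 36 max rad 21.1 mean off [60.4 14.9  2.6]
  t -92 -66 n 66 max rad 22.2 mean off [73.6 16.3  2.4]
  t 25 62 n 94 max rad 17.2 mean off [-41.   11.9   0.7]
  t 66 90 n 383 max rad 20.7 mean off [-84.    1.7   0.6]
top 267 t range -96.8 87.0
  t -92 -66 n 20 max rad 22.6 mean off [ 78.9 -17.1  -9.2]
  t 25 62 n 126 max rad 23.4 mean off [-43.8  -4.2 -13.7]
  t 66 90 n 108 max rad 27.9 mean off [-78.6  -4.5 -13.1]
```

View pics/l2.png

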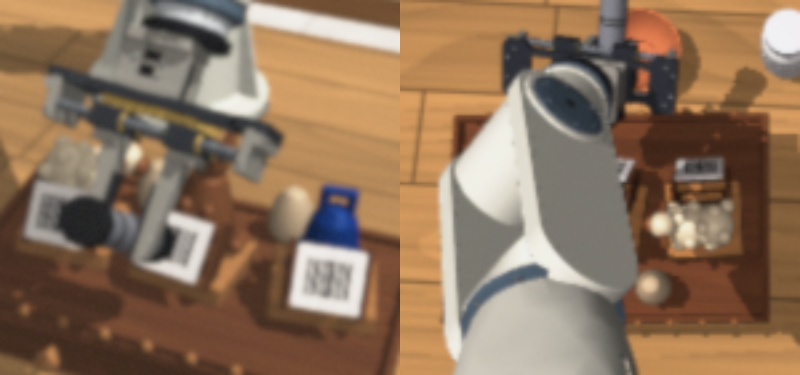

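The nose is lined up in front of the coyote's card at about (170,235) in the left crop, and the head is clear of the lamb's tag. I'm moving closer, then creeping.

>>> apply_moves --deltas '[[[25, 0.05, -0.011, 0, 0, 0, 0], [25, 0.1, -0.011, 0, 0, 0, 0], [25, 0.15, -0.011, 0, 0, 0, 0], [25, 0.17, -0.011, 0, 0, 0, 0], [25, 0.17, -0.011, 0, 0, 0, 0]]]'

```text
time: 11.27
tcp_pos: [605.6, 172.5, 256.9]
tool_rot: [0.301, 0.039, 0.953, -0.012]
contact_force: [-0.0, -0.0, -1.0]
width: 31.4
grasp_force: 35.0
```

>>> apply_moves --deltas '[[[25, 0, 0, 0, 0, 0, 0], [25, 0, 0, 0, 0, 0, 0]]]'

```text
time: 11.43
tcp_pos: [606.7, 172.8, 257.9]
tool_rot: [0.302, 0.039, 0.953, -0.011]
contact_force: [0.5, 0.0, -2.2]
width: 31.0
grasp_force: 35.0
```

```bash
python3 tag.py 0
```

```text
11.4333 el 35.16 yaw -4.69 tip rel card: n 22.2 lateral 0.5 0.3 F.n -0.9 step [ 1.467e-01 -1.700e-03 -7.000e-04  1.000e-04  9.000e-04 -9.000e-04]
```

>>> apply_moves --deltas '[[[25, 0.01, 0, 0, 0, 0, 0], [25, 0.02, 0, 0, 0, 0, 0], [25, 0.03, 0, 0, 0, 0, 0], [25, 0.03, 0, 0, 0, 0, 0]]]'

```text
time: 11.77
tcp_pos: [602.3, 173.0, 254.7]
tool_rot: [0.301, 0.039, 0.953, -0.012]
contact_force: [-0.2, -0.9, -1.4]
width: 31.4
grasp_force: 35.0
```

>>> apply_moves --deltas '[[[25, 0.01, 0, 0, 0, 0, 0], [25, 0.02, 0, 0, 0, 0, 0], [25, 0.03, 0, 0, 0, 0, 0], [25, 0.03, 0, 0, 0, 0, 0]]]'

```text
time: 12.1
tcp_pos: [598.6, 173.3, 252.0]
tool_rot: [0.301, 0.039, 0.953, -0.012]
contact_force: [0.1, -0.0, -2.4]
width: 30.9
grasp_force: 35.0
```

>>> apply_moves --deltas '[[[25, 0.01, 0, 0, 0, 0, 0], [25, 0.02, 0, 0, 0, 0, 0], [25, 0.03, 0, 0, 0, 0, 0], [25, 0.03, 0, 0, 0, 0, 0]]]'

```text
time: 12.43
tcp_pos: [594.9, 173.6, 249.5]
tool_rot: [0.301, 0.039, 0.953, -0.011]
contact_force: [-0.2, 0.1, -2.5]
width: 31.3
grasp_force: 35.0
```

>>> apply_moves --deltas '[[[25, 0.01, 0, 0, 0, 0, 0], [25, 0.02, 0, 0, 0, 0, 0], [25, 0.03, 0, 0, 0, 0, 0], [25, 0.03, 0, 0, 0, 0, 0]]]'

```text
time: 12.77
tcp_pos: [591.2, 173.9, 246.9]
tool_rot: [0.301, 0.039, 0.953, -0.012]
contact_force: [-0.7, -0.0, -2.0]
width: 31.2
grasp_force: 35.0
```

```bash
python3 tag.py 0
```

```text
12.7667 el 35.1 yaw -4.67 tip rel card: n 3.1 lateral 0.3 0.4 F.n -1.7 step [ 0.02   -0.0003 -0.0015 -0.      0.0005 -0.0008]
```

>>> apply_moves --deltas '[[[25, 0.007, 0, 0, 0, 0, 0], [25, 0.014, 0, 0, 0, 0, 0], [25, 0.02, 0, 0, 0, 0, 0], [25, 0.02, 0, 0, 0, 0, 0]]]'

```text
time: 13.1
tcp_pos: [588.9, 174.1, 245.2]
tool_rot: [0.301, 0.039, 0.953, -0.011]
contact_force: [0.3, -0.4, -2.1]
width: 31.1
grasp_force: 35.0
```

>>> apply_moves --deltas '[[[25, 0.007, 0, 0, 0, 0, 0], [25, 0.014, 0, 0, 0, 0, 0], [25, 0.02, 0, 0, 0, 0, 0], [25, 0.02, 0, 0, 0, 0, 0]]]'

```text
time: 13.43
tcp_pos: [587.0, 174.5, 244.1]
tool_rot: [0.302, 0.039, 0.952, -0.011]
contact_force: [2.2, -0.6, -0.8]
width: 31.2
grasp_force: 35.0
```

Contact gives about 2.4 N. I'm adding roughly 2 mm to reach about 5 N.

>>> apply_moves --deltas '[[[25, 0.006, 0, 0, 0, 0, 0], [25, 0.012, 0, 0, 0, 0, 0], [25, 0.012, 0, 0, 0, 0, 0]]]'

```text
time: 13.68
tcp_pos: [585.7, 174.7, 243.2]
tool_rot: [0.302, 0.039, 0.952, -0.011]
contact_force: [4.8, -0.7, 1.3]
width: 30.9
grasp_force: 35.0
```

```bash
python3 tag.py 0
```

```text
13.6833 el 35.19 yaw -4.68 tip rel card: n -3.4 lateral 0.7 0.4 F.n 4.7 step [-0.0243 -0.0025 -0.0001  0.0002  0.0011 -0.0008]
```

About 5.7 N, so I'm holding still.

>>> apply_moves --deltas '[[[25, 0, 0, 0, 0, 0, 0], [25, 0, 0, 0, 0, 0, 0], [25, 0, 0, 0, 0, 0, 0], [25, 0, 0, 0, 0, 0, 0], [25, 0, 0, 0, 0, 0, 0]]]'

```text
time: 14.1
tcp_pos: [585.4, 174.6, 242.9]
tool_rot: [0.302, 0.039, 0.953, -0.011]
contact_force: [5.0, -0.2, 1.4]
width: 31.2
grasp_force: 35.0
```

>>> apply_moves --deltas '[[[25, 0, 0, 0, 0, 0, 0], [25, 0, 0, 0, 0, 0, 0], [25, 0, 0, 0, 0, 0, 0], [25, 0, 0, 0, 0, 0, 0], [25, 0, 0, 0, 0, 0, 0]]]'

```text
time: 14.52
tcp_pos: [585.5, 174.6, 242.9]
tool_rot: [0.302, 0.039, 0.953, -0.011]
contact_force: [5.5, -0.1, 1.1]
width: 31.4
grasp_force: 35.0
```

>>> apply_moves --deltas '[[[25, 0, 0, 0, 0, 0, 0], [25, 0, 0, 0, 0, 0, 0], [25, 0, 0, 0, 0, 0, 0], [25, 0, 0, 0, 0, 0, 0], [25, 0, 0, 0, 0, 0, 0]]]'

```text
time: 14.93
tcp_pos: [585.5, 174.6, 242.9]
tool_rot: [0.302, 0.039, 0.953, -0.011]
contact_force: [5.6, -0.3, 2.4]
width: 31.3
grasp_force: 35.0
```

>>> apply_moves --deltas '[[[25, 0, 0, 0, 0, 0, 0], [25, 0, 0, 0, 0, 0, 0], [25, 0, 0, 0, 0, 0, 0], [25, 0, 0, 0, 0, 0, 0], [25, 0, 0, 0, 0, 0, 0]]]'

```text
time: 15.35
tcp_pos: [585.5, 174.6, 242.9]
tool_rot: [0.302, 0.039, 0.953, -0.011]
contact_force: [5.3, -0.4, 1.6]
width: 31.0
grasp_force: 35.0
```

>>> apply_moves --deltas '[[[25, 0, 0, 0, 0, 0, 0], [25, 0, 0, 0, 0, 0, 0], [25, 0, 0, 0, 0, 0, 0], [25, 0, 0, 0, 0, 0, 0], [25, 0, 0, 0, 0, 0, 0]]]'

```text
time: 15.77
tcp_pos: [585.5, 174.6, 242.9]
tool_rot: [0.302, 0.039, 0.953, -0.011]
contact_force: [5.4, -0.1, 1.9]
width: 30.8
grasp_force: 35.0
```

>>> apply_moves --deltas '[[[25, 0, 0, 0, 0, 0, 0], [25, 0, 0, 0, 0, 0, 0], [25, 0, 0, 0, 0, 0, 0], [25, 0, 0, 0, 0, 0, 0], [25, 0, 0, 0, 0, 0, 0]]]'

```text
time: 16.18
tcp_pos: [585.5, 174.6, 242.9]
tool_rot: [0.302, 0.039, 0.953, -0.011]
contact_force: [4.3, -1.0, 1.3]
width: 31.3
grasp_force: 35.0
```

>>> apply_moves --deltas '[[[25, 0, 0, 0, 0, 0, 0], [25, 0, 0, 0, 0, 0, 0], [25, 0, 0, 0, 0, 0, 0], [25, 0, 0, 0, 0, 0, 0], [25, 0, 0, 0, 0, 0, 0]]]'

```text
time: 16.6
tcp_pos: [585.5, 174.6, 242.9]
tool_rot: [0.302, 0.039, 0.953, -0.011]
contact_force: [4.7, -1.0, 0.5]
width: 31.4
grasp_force: 35.0
```

```bash
python3 tag.py 0
python3 - <<'E'
from plant import observe
from h import *
p,R=now(observe());T=R0(-8.5);print(R.T@np.array([0,0,1.]))
q=p-R[:,0]*130; print("retreat",q, "turn back",step(q,R,q,T))
q2=np.r_[q[:2],300];g=np.array([502,-190,300.]); print(step(q,T,q2,T)[:3],step(q2,T,g,T))
E
```

```text
16.6 el 35.16 yaw -4.68 tip rel card: n -3.8 lateral 0.6 0.4 F.n 4.2 step [-0.0266 -0.0021 -0.0007  0.0002  0.0009 -0.0008]
[-0.575806    0.00195058 -0.81758403]
retreat [691.40892776 165.94667411 317.79099456] turn back [0.     0.     0.     0.0072 0.1952 0.0208]
[0.     0.     0.1186] [ 0.8981 -2.5336  0.      0.      0.      0.    ]
```

>>> apply_moves --deltas '[[[25, -0.05, 0, 0, 0, 0, 0], [25, -0.2, 0, 0, 0, 0, 0], [25, -0.45, 0, 0, 0, 0, 0], [25, -0.7, 0, 0, 0, 0, 0], [25, -0.87, 0, 0, 0, 0, 0]]]'

```text
time: 17.02
tcp_pos: [692.9, 165.8, 318.7]
tool_rot: [0.301, 0.039, 0.953, -0.011]
contact_force: [0.4, -0.5, -1.7]
width: 31.2
grasp_force: 35.0
```

>>> apply_moves --deltas '[[[25, 0, 0, 0, 0.0014, 0.039, 0.004], [25, 0, 0, 0, 0.003, 0.078, 0.008], [25, 0, 0, 0, 0.004, 0.117, 0.012], [25, 0, 0, 0, 0.006, 0.156, 0.017], [25, 0, 0, 0, 0.007, 0.195, 0.021]]]'

```text
time: 17.43
tcp_pos: [690.5, 166.3, 317.6]
tool_rot: [-0.004, 0.074, 0.997, 0.001]
contact_force: [1.0, 0.2, -2.8]
width: 30.9
grasp_force: 35.0
```

>>> apply_moves --deltas '[[[25, 0.05, -0.15, 0, 0, 0, 0], [25, 0.12, -0.35, 0, 0, 0, 0], [25, 0.2, -0.55, 0, 0, 0, 0], [25, 0.26, -0.73, 0, 0, 0, 0], [25, 0.3, -0.84, 0, 0, 0, 0]]]'

```text
time: 17.85
tcp_pos: [626.0, 46.0, 316.2]
tool_rot: [-0.002, 0.075, 0.997, -0.0]
contact_force: [0.1, -0.9, -1.4]
width: 31.0
grasp_force: 35.0
```

>>> apply_moves --deltas '[[[25, 0.06, -0.17, 0, 0, 0, 0], [25, 0.12, -0.35, 0, 0, 0, 0], [25, 0.2, -0.55, 0, 0, 0, 0], [25, 0.26, -0.73, 0, 0, 0, 0], [25, 0.3, -0.84, 0, 0, 0, 0]]]'

```text
time: 18.27
tcp_pos: [563.3, -71.6, 316.9]
tool_rot: [-0.001, 0.075, 0.997, 0.0]
contact_force: [0.3, 1.1, -1.1]
width: 31.3
grasp_force: 35.0
```

>>> apply_moves --deltas '[[[25, 0.06, -0.17, 0, 0, 0, 0], [25, 0.12, -0.35, 0, 0, 0, 0], [25, 0.2, -0.55, 0, 0, 0, 0], [25, 0.26, -0.73, 0, 0, 0, 0], [25, 0.3, -0.84, 0, 0, 0, 0]]]'

```text
time: 18.68
tcp_pos: [500.3, -189.3, 317.0]
tool_rot: [-0.001, 0.075, 0.997, 0.0]
contact_force: [0.6, -0.3, -1.0]
width: 30.8
grasp_force: 35.0
```

>>> apply_moves --deltas '[[[25, 0, 0, 0.15, 0, 0, 0], [25, 0, 0, 0.35, 0, 0, 0], [25, 0, 0, 0.55, 0, 0, 0], [25, 0, 0, 0.75, 0, 0, 0], [25, 0, 0, 0.8, 0, 0, 0]]]'

```text
time: 19.1
tcp_pos: [499.4, -186.7, 193.2]
tool_rot: [-0.003, 0.075, 0.997, 0.002]
contact_force: [-1.1, -0.3, -3.3]
width: 31.4
grasp_force: 35.0
```

```bash
cat > rest.py <<'E'
from plant import observe,viewer
from h import *
import cv2
s=observe();p,R=now(s);T=R0(-8.5);print(s["time"],p.round(1),s["contact_force"].round(1),"to hover / seat(1 mm above)",step(p,R,[502,-190,150],T),step(p,R,[502,-190,126],T))
a,z=viewer.snapshot("scene");b,_=viewer.snapshot("top");W=cloud(z,viewer.calibration("scene"));ok=z>0
g=p+69*R[:,2];ax=-R[:,0];v=W-g;t=v@ax;rad=np.linalg.norm(v-t[...,None]*ax,axis=-1)
m=ok&(rad<24)&(t>76)&(t<95);print("tail off",m.sum(),(v[m]@R).mean(0).round(1))
X,Y,Z=W[...,0],W[...,1],W[...,2]
Q=W[ok&(X>420)&(X<590)&(Y>-245)&(Y<-130)&(Z>8)&(Z<17)]
print("rest base",cv2.minAreaRect(Q[:,:2].astype(np.float32)))
cv2.imwrite("pics/r.png",np.hstack([cv2.resize(a[100:250,140:300,::-1],(400,375)),cv2.resize(b[150:290,240:390,::-1],(400,375))]))
E
python3 rest.py
```

```text
19.1 [ 499.4 -186.7  193.2] [-1.1 -0.3 -3.3] to hover / seat(1 mm above) [-0.0225 -0.0202  0.2876  0.0008 -0.0022 -0.0003] [-2.360e-02 -2.060e-02  4.476e-01  8.000e-04 -2.200e-03 -3.000e-04]
tail off 151 [-84.5   3.1  -2.1]
rest base ((505.20880126953125, -188.46600341796875), (63.076019287109375, 129.73184204101562), 80.67350006103516)
```

View pics/r.png

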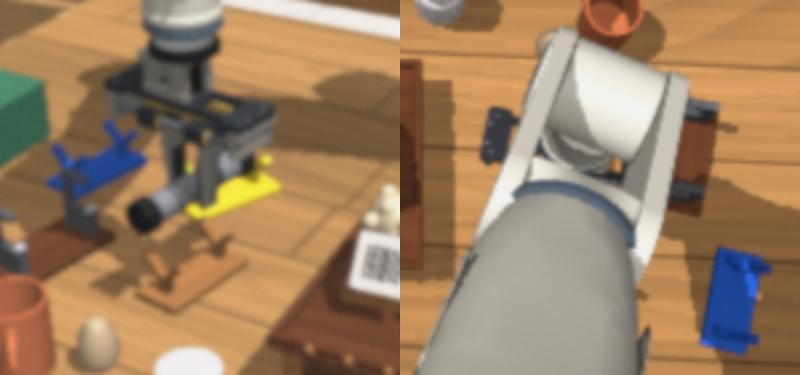

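The view shows the reader level above the wooden rest at about (195,265) in the left crop, aligned with its trough. I'm lowering it.

>>> apply_moves --deltas '[[[25, -0.01, -0.01, 0.08, 0, 0, 0], [25, -0.02, -0.02, 0.16, 0, 0, 0], [25, -0.02, -0.02, 0.24, 0, 0, 0], [25, -0.02, -0.02, 0.3, 0, 0, 0], [25, -0.02, -0.02, 0.3, 0, 0, 0]]]'

```text
time: 19.62
tcp_pos: [504.0, -191.1, 151.1]
tool_rot: [-0.001, 0.074, 0.997, 0.001]
contact_force: [-0.9, 0.0, -1.8]
width: 31.0
grasp_force: 35.0
```

>>> apply_moves --deltas '[[[25, 0, 0, 0.03, 0, 0, 0], [25, 0, 0, 0.06, 0, 0, 0], [25, 0, 0, 0.09, 0, 0, 0], [25, 0, 0, 0.09, 0, 0, 0]]]'

```text
time: 19.95
tcp_pos: [504.3, -191.3, 138.5]
tool_rot: [-0.0, 0.074, 0.997, 0.0]
contact_force: [-0.6, 0.2, -2.1]
width: 31.0
grasp_force: 35.0
```

Run:
```python
from plant import observe
from h import *
s=observe();p,R=now(s);print(s["time"],p.round(1),s["contact_force"].round(1),step(p,R,[502,-190,124],R0(-8.5)))
```

```text
19.95 [ 504.3 -191.3  138.5] [-0.6  0.2 -2.1] [ 0.0162  0.006   0.0965  0.0002 -0.0002 -0.0002]
```

>>> apply_moves --deltas '[[[25, 0.007, 0.004, 0.025, 0, 0, 0], [25, 0.007, 0.004, 0.045, 0, 0, 0], [25, 0.007, 0.004, 0.06, 0, 0, 0], [25, 0.007, 0.004, 0.06, 0, 0, 0]]]'

```text
time: 20.28
tcp_pos: [503.3, -190.5, 129.6]
tool_rot: [-0.0, 0.074, 0.997, 0.0]
contact_force: [-0.1, 0.2, -1.8]
width: 31.2
grasp_force: 35.0
```

>>> apply_moves --deltas '[[[25, 0, 0, 0.01, 0, 0, 0], [25, 0, 0, 0.02, 0, 0, 0], [25, 0, 0, 0.02, 0, 0, 0]]]'

```text
time: 20.53
tcp_pos: [503.5, -190.6, 126.8]
tool_rot: [-0.0, 0.074, 0.997, 0.0]
contact_force: [-0.2, -0.5, -1.9]
width: 31.1
grasp_force: 35.0
```

>>> apply_moves --deltas '[[[25, 0, 0, 0.008, 0, 0, 0], [25, 0, 0, 0.015, 0, 0, 0], [25, 0, 0, 0.015, 0, 0, 0]]]'

```text
time: 20.78
tcp_pos: [503.9, -190.3, 125.4]
tool_rot: [0.0, 0.075, 0.997, 0.0]
contact_force: [-0.2, 3.4, 6.4]
width: 31.2
grasp_force: 35.0
```

Contact with the Vs, slightly to the -y side. I'll shift 1 mm to +y and ease the grip.

>>> apply_moves --deltas '[[[25, 0, 0.006, 0, 0, 0, 0], [25, 0, 0.006, 0, 0, 0, 0], [25, 0, 0.006, 0, 0, 0, 0]]]' --squeeze 5

```text
time: 21.03
tcp_pos: [504.0, -189.8, 125.1]
tool_rot: [0.0, 0.074, 0.997, 0.0]
contact_force: [-0.8, 0.3, 3.7]
width: 31.8
grasp_force: 5.0
```

>>> apply_moves --deltas '[[[36, 0, 0, 0, 0, 0, 0], [45, 0, 0, 0, 0, 0, 0], [55, 0, 0, 0, 0, 0, 0], [70, 0, 0, 0, 0, 0, 0], [70, 0, 0, 0, 0, 0, 0]]]'

```text
time: 21.45
tcp_pos: [503.6, -189.7, 124.7]
tool_rot: [-0.0, 0.074, 0.997, 0.0]
contact_force: [0.4, -0.6, -0.7]
width: 60.7
grasp_force: 0.0
```

>>> apply_moves --deltas '[[[70, 0, 0, 0, 0, 0, 0], [70, 0, 0, 0, 0, 0, 0], [70, 0, 0, 0, 0, 0, 0], [70, 0, 0, 0, 0, 0, 0]]]'

```text
time: 21.78
tcp_pos: [503.7, -189.7, 124.8]
tool_rot: [0.0, 0.074, 0.997, 0.0]
contact_force: [-0.2, 0.8, -0.9]
width: 70.1
grasp_force: 0.0
```

>>> apply_moves --deltas '[[[70, 0, 0, -0.03, 0, 0, 0], [70, 0, 0, -0.12, 0, 0, 0], [70, 0, 0, -0.3, 0, 0, 0], [70, 0, 0, -0.5, 0, 0, 0], [70, 0, 0, -0.7, 0, 0, 0]]]'

```text
time: 22.2
tcp_pos: [503.3, -189.6, 230.9]
tool_rot: [-0.0, 0.074, 0.997, 0.0]
contact_force: [1.0, -0.1, -0.3]
width: 70.0
grasp_force: 0.0
```

>>> apply_moves --deltas '[[[70, 0.1, 0, -0.15, 0, 0, 0], [70, 0.2, 0, -0.3, 0, 0, 0], [70, 0.4, 0, -0.5, 0, 0, 0], [70, 0.6, 0, -0.6, 0, 0, 0], [70, 0.6, 0, -0.6, 0, 0, 0]]]'

```text
time: 22.62
tcp_pos: [411.6, -175.9, 323.0]
tool_rot: [0.001, 0.075, 0.997, -0.0]
contact_force: [0.5, -0.5, -0.2]
width: 70.0
grasp_force: 0.0
```

>>> apply_moves --deltas '[[[70, 0, 0, 0, 0, 0, 0], [70, 0, 0, 0, 0, 0, 0], [70, 0, 0, 0, 0, 0, 0]]]'

```text
time: 22.87
tcp_pos: [415.3, -176.5, 319.2]
tool_rot: [-0.0, 0.074, 0.997, 0.0]
contact_force: [-0.3, 0.5, -0.2]
width: 70.3
grasp_force: 0.0
```

```bash
python3 rest.py
python3 - <<'E'
from plant import viewer,observe
import cv2
from h import *
from scipy.optimize import least_squares
print(observe()["time"])
a,z=viewer.snapshot("scene");W=cloud(z,viewer.calibration("scene"));X,Y,Z=W[...,0],W[...,1],W[...,2]
m=(z>0)&(X>380)&(X<610)&(Y>-235)&(Y<-140)&(Z>46)&(Z<90);P=W[m];r=cv2.minAreaRect(P[:,:2].astype(np.float32));print(r,P.min(0),P.max(0),np.percentile(P[:,2],95))
cv2.imwrite("pics/f.png",cv2.resize(a[110:350,110:430,::-1],(800,600)))
E
```

```text
22.8667 [ 415.3 -176.5  319.2] [-0.3  0.5 -0.2] to hover / seat(1 mm above) [-5.8560e-01 -4.1000e-03  1.1275e+00  2.0000e-04 -1.0000e-04 -2.0000e-04] [-5.8570e-01 -4.2000e-03  1.2875e+00  2.0000e-04 -1.0000e-04 -2.0000e-04]
tail off 0 [nan nan nan]
rest base ((506.110107421875, -184.8826446533203), (58.99106216430664, 131.6922149658203), 78.68653106689453)
22.9667
((503.2548828125, -188.07687377929688), (56.79475784301758, 179.4276580810547), 82.38552856445312) [ 415.94464061 -224.51880146   46.12765599] [ 593.42093209 -153.92509635   76.43423481] 72.91889743666479rest.py:7: RuntimeWarning: Mean of empty slice.
  m=ok&(rad<24)&(t>76)&(t<95);print("tail off",m.sum(),(v[m]@R).mean(0).round(1))
  ret = um.true_divide(
```

View pics/f.png

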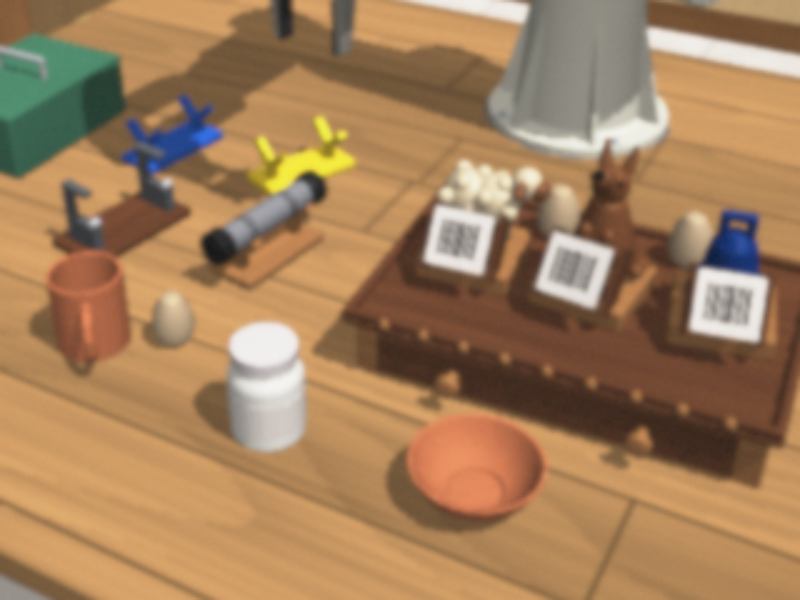

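The reader lies in the wooden rest at about (265,220) in this crop, level. Its top is about 73 mm high, near the expected 71. Everything else stands where it was, the gripper is clear, and the clip is empty and intact.

```bash
python3 -c "
from plant import hand_in;print(hand_in())"
```

```text
the job is handed in; nothing more can be done
None
```

The job is handed in: I slid the reader out of the clip's open side, held it on the coyote's tag at about 5 to 6 N for just under 3 s, and left it lying in the wooden rest. Nothing else appears to have moved, but the interface gave no sign of whether the tag actually read.

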